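# Put the carabiner away in the sliding-cover box

## Robot

A 6-joint arm with a two-finger parallel gripper is mounted at the origin on the work surface. World frame = base frame: x ahead of the robot, y to its left, z up, the work surface at z = 0. Lengths are in m, angles in degrees, forces in N, time in s.
With the tool pointing down it reaches from about 0.375 to 0.925 m from the base axis. Payload 5.7 kg.
Tool frame: the origin (TCP) lies at the very end of the fingers, on their centre line; the grasp point (between the pads) lies 19 mm behind it; x points along the fingers, y is the direction in which the jaws open and shut, and the axes are right-handed (so a half turn about x gives the same grasp; the last joint's range is limited). The gripper opens to 88 mm and grips with 3 to 60 N. Pads are 20 mm wide; open, the fingers measure 115 mm over their backs; the gripper's body (75 mm by 178 mm) begins 61 mm behind the grasp point.
Start: joints at [70.525, 20.558, 86.54, -0, 72.909, -6.595], TCP at [0.134, 0.585, 0.223] pointing down, gripper open.
Joint ranges: [-170.27, 170.27], [-57.76, 135], [12.27, 136.19], [-55.21, 235.2], [11.17, 155.16], [-170.74, 170.74]. Speed limits (degrees/s): [136.94, 136.94, 180, 180, 180, 180].

## Interface

Orientations are given as a 3x3 rotation matrix whose columns are the frame's x, y, z axes.
In Python, from plant import telemetry, eyes, order gives the robot as it stands.
- The arm moves only by the tool jog_arm, never from a script. Its argument "moves" is a list that holds one entry, the list of rows, each a list of 5 numbers: the shift along the tool's x, y, z as a fraction of full scale, then the turn about the tool's x as a fraction of full scale, then the closure in counts, from 0 (fully open) to 255 (shut). In form: [[[dx, dy, dz, spin, claw], ...]]. A call has 1 to 10 rows; each row is the pose to reach, as a shift and turn from the pose measured when the call began, along the tool's axes at that moment; what a row does not reach only later rows make up. Full scale, the value 1, is 80 mm for a shift and 90 degrees for a turn. A row lasts 1/12 s, in which the tool goes at most 41.7 mm and 7.16 degrees, less where a joint would pass 70% of its speed; a pose out of reach is approached as far as the arm can. A call with a number of a shift or a turn outside -1 to 1 is refused whole. A call with a gripper value outside its range is refused whole. The fingers move at their own pace and stop on an object; the grip force is fixed at half the most. Time passes only in rows, so rows that repeat a pose let the fingers close. It gives the time, the measured TCP pose, the force and the opening at its end, in the units of the state.
- telemetry.read_state(): the state, without advancing time (a new reading comes with each control period).
- eyes.capture(name): name is "side" or "top" or "wrist"; returns a dict with "pixels" (400x640x3 uint8, red, green, blue), "camera_matrix" (3x3 intrinsics, pixels), "k1" (the pictures are not rectified: a ray, as slopes to the right and down, at radius r is drawn at 1 + k1 r^2 times it, then the intrinsics apply), "T" (4x4, takes a point from camera to world coordinates); the wrist camera has in their place "T_tool_cam" (4x4, takes a point from camera to tool coordinates, whose origin is the TCP and whose axes are the tool frame's). Camera axes: x right, y down, z forward; pixel columns grow to the right and rows downward; lengths in m; the calibration is good to about 2 mm. A picture is of the moment at which its call begins: read the wrist's pose just before it. There is no depth.
- order.sign_off(): hands the job in, once; it reports no verdict.
Trained networks look in a picture, given as the dict that the camera call returned (one of the last four; its "shot" number tells which), for a name from the list of things; names that differ only in an ending like _2 or _b are one class to them, and where a whole thing is asked for, a point or a joint stands for the part that bears it (a point fixed in the world has none). Each returns a list of dicts, best first, with "confidence" (0 to 1); they miss things now and then, are a little off and sometimes report something else, mostly with a low value. They report only what shows in the picture. A call takes as long as a camera call.
- eyes.recognise(picture, label): "rect" ([left, top, right, bottom] in pixels, round what is visible of it).
- eyes.place_of(picture, label): "centre" ([column, row] in pixels: a listed point, or the origin of a listed thing).
The state is a dict: "time_s": time; "joint_positions": joint angles; "dq": joint speeds; "joint_efforts": joint torques, N m; "position": TCP position; "ee_rot": TCP orientation; "ft_force": force on the tool from outside, world axes, zero at the start; "moment": the same for the moment, N m; "grip_width": opening from 0.0 (shut) to 1.0 (fully open).
Only numpy, scipy, OpenCV 4.12 (cv2) and the standard library are available. Lean on these libraries where they do the work, as an engineer would, in place of code of your own. Each camera call takes 0.05 s, during which the arm holds its last target. There are 200 camera calls.

## Task

Slide back the cover of the bamboo box, lay the steel carabiner inside, and slide the cover fully shut again. The carabiner is the long oval loop, not the round ring or the padlock.

Things in the scene. Friction and masses are not known exactly. Their poses are not given: they have to be found in the camera images.
- pencil_box: Low bamboo box fixed to the shelf, 128 mm (its x) by 230 mm (its y) by 48 mm high; origin at the centre of its underside, z up, x points roughly away from the robot, y is the direction in which the cover slides open. Inner floor at z = 6 mm, walls 8 mm thick up to 40 mm (inner space 112 x 214 mm), cover on top from 40 to 45 mm between 5 mm wide rails that rise to 48 mm. With the cover at joint value q the open space runs from y = -107 mm to y = -110 mm + q.
- cover (a joint): How far the flat plywood cover has slid along the box's +y, in m: 0 fully shut (against the stop at the box's -y end), 0.14 the far stop; open it then overhangs the box's +y end. It may start a little ajar (up to 25 mm). Friction about 1.5 N; it stays where it is left.
- cover_grip (a point): Centre of the wooden grip bar on top of the cover: 60 mm long (its x, across the box), 14 mm thick (its y, the sliding direction), 20 mm tall, from the cover's top at 45 mm to 65 mm above the shelf. Axes as the box's; the bar moves with the cover and sits at y = -65 mm + joint value in the box's frame, x = 0, z = 55 mm.
- carabiner_mid (a point): Centre of the loose stainless carabiner lying flat on the shelf, half-way up: a long oval loop of round bar 12 mm thick, 84 mm long (its x), 44 mm wide (its y) over straight parallel sides, z up; about 90 g. A plain round steel ring (48 mm) and a small steel padlock lie nearby and are not wanted.

How it is judged:
By the outcome, as a careful person would: the job done as asked, in the order asked, and still so for the second after the job is handed in, with the robot touching nothing.
It also fails if it takes over 64 s, if anything falls off the work surface, if the arm or the gripper's body presses on something with over 40 N, if the wrist force passes 120 N, or if a joint passes its speed limit or range.

## Working session

There is one attempt and no reset: what is moved stays moved. The work goes in short steps, Python scripts to look and compute and a tool call to move; the robot and the scene stay as the last step left them, time stands still between calls to the robot, and variables do not carry over. Pictures are saved under pics/ and viewed, about 8 in all and at most 12, crops included, and the job is handed in when it is done.

Besides the shell and the picture viewer there is one more tool, called after "Request:" by a JSON object that holds its "api" and its "payload", one argument or row to a line. jog_arm: Moves the arm, as the interface text tells. Its arguments: {"type":"object","properties":{"moves":{"type":"array","items":{"type":"array","items":{"type":"array","items":{"type":"number"}}}}},"required":["moves"]}

```bash
ls; mkdir -p pics; cat > h.py <<'E'
import numpy as np, cv2
from plant import telemetry, eyes, order
np.set_printoptions(precision=4,suppress=True)
def cap(n):
    s=telemetry.read_state(); p=eyes.capture(n)
    if 'T' in p: T=np.array(p['T'])
    else:
        W=np.eye(4);W[:3,:3]=s['ee_rot'];W[:3,3]=s['position'];T=W@np.array(p['T_tool_cam'])
    return p,T
def undist(p,uv):
    K=np.array(p['camera_matrix'])
    return cv2.undistortPoints(np.array([[uv]],float),K,np.array([p['k1'],0,0,0,0.]))[0,0]
def ray(p,T,uv,z):
    d=T[:3,:3]@np.r_[undist(p,uv),1]; o=T[:3,3]
    return o+d*(z-o[2])/d[2]
def proj(p,T,X):
    c=np.linalg.inv(T)@np.r_[X,1]; a=c[:2]/c[2]; a=a*(1+p['k1']*(a@a))
    K=np.array(p['camera_matrix']); return K[:2,:2]@a+K[:2,2]
def save(p,f): cv2.imwrite('pics/'+f,p['pixels'][:,:,::-1])
def tool(X):
    s=telemetry.read_state(); return np.array(s['ee_rot']).T@(np.array(X)-s['position'])/0.08
E
python3 - <<'E'
from h import *
s=telemetry.read_state(); print(s)
ims=[]
for n in ['top','side','wrist']:
    p,T=cap(n); save(p,n+'0.png'); print(n,T[:3,3])
    for l,z in [('pencil_box',0),('cover_grip',.055),('carabiner_mid',.006)]:
        for d in eyes.place_of(p,l)[:2]: print(l,d['confidence'],np.array(d['centre']),ray(p,T,d['centre'],z))
        for d in eyes.recognise(p,l)[:2]: print('   rect',d['confidence'],np.array(d['rect']))
E
```

```text
pics
{'time_s': 0.0, 'joint_positions': array([70.5258, 20.5961, 86.5995, -0.0026, 72.9078, -6.5944]), 'dq': array([-0.0372, -0.0496,  0.0789, -0.0445, -0.012 , -0.0452]), 'joint_efforts': array([  0.0016, -51.5393, -27.0731,   0.0674,   0.0352,  -0.0001]), 'position': array([0.1335, 0.5842, 0.2218]), 'ee_rot': array([[-0.0006,  0.2229,  0.9748],
       [-0.0017,  0.9748, -0.2229],
       [-1.    , -0.0018, -0.0002]]), 'ft_force': array([-0.5506,  0.0845,  0.3567]), 'moment': array([-0.0193, -0.0224,  0.0277]), 'grip_width': 1.0010159514236385}
top [ 0.4653 -0.0443  0.697 ]
pencil_box 0.78 [250.9 193.9] [0.5252 0.1094 0.    ]
   rect 0.94 [172.1 141.8 317.2 234. ]
   rect 0.71 [403.5 116.2 427.2 162.9]
cover_grip 0.79 [270.7 181.8] [0.5406 0.0634 0.055 ]
   rect 0.72 [170.5 144.6 302.1 232.5]
carabiner_mid 0.81 [416.4 136.1] [ 0.6269 -0.1954  0.006 ]
   rect 0.73 [404.3 114.9 432.2 163.3]
side [ 0.3501 -0.5517  0.4653]
pencil_box 0.84 [283.8 176. ] [0.5386 0.1182 0.    ]
   rect 0.91 [237.5 131.6 333.4 210.7]
cover_grip 0.89 [291. 168.] [0.5387 0.0617 0.055 ]
   rect 0.83 [237.4 133.2 329.  195.3]
carabiner_mid 0.92 [385.2 260.4] [ 0.6193 -0.1914  0.006 ]
   rect 0.74 [362.7 249.3 412.8 274.8]
wrist [0.0627 0.6019 0.3841]
```

View pics/top0.png

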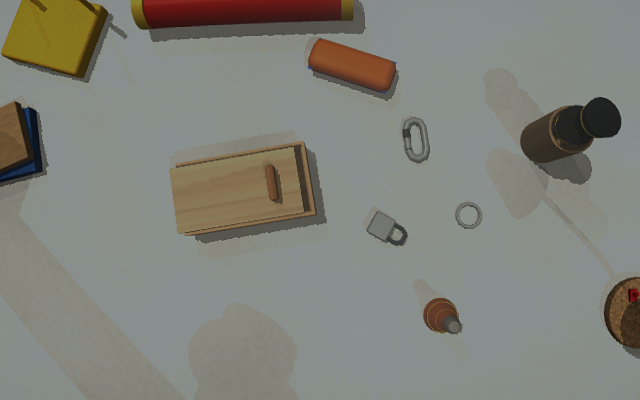

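View pics/side0.png

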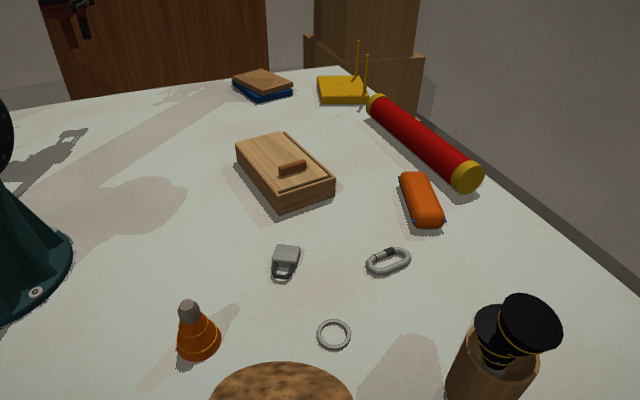

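Top view: the box spans (172–317, 141–234) with the grip bar at (271,182) and the cover slightly ajar. The carabiner is at (416,139), the ring at (468,215) and the padlock at (386,227). The side view agrees. Next I'm moving the arm above the box.

Request:
{"api": "jog_arm", "payload": {
  "moves": [
    [[0,-0.75,0.9,0,0],[0,-0.75,0.9,0,0],[0,-0.75,0.9,0,0],[0,-0.75,0.9,0,0]]
  ]
}}

```text
time_s: 1.38
position: [0.1918, 0.5082, 0.2227]
ee_rot: [[0.0, 0.226, 0.974], [-0.001, 0.974, -0.226], [-1.0, -0.001, 0.0]]
ft_force: [0.8, 0.5, -0.5]
grip_width: 1.0
```

Request:
{"api": "jog_arm", "payload": {
  "moves": [
    [[0,-0.75,0.9,0,0],[0,-0.75,0.9,0,0],[0,-0.75,0.9,0,0],[0,-0.75,0.9,0,0]]
  ]
}}

```text
time_s: 1.72
position: [0.2495, 0.4324, 0.223]
ee_rot: [[0.0, 0.229, 0.974], [-0.001, 0.974, -0.229], [-1.0, -0.001, 0.001]]
ft_force: [-0.7, -0.2, 0.1]
grip_width: 1.0
```

Request:
{"api": "jog_arm", "payload": {
  "moves": [
    [[0,-0.75,0.9,0,0],[0,-0.75,0.9,0,0],[0,-0.75,0.9,0,0],[0,-0.75,0.9,0,0]]
  ]
}}

```text
time_s: 2.05
position: [0.3071, 0.3574, 0.2233]
ee_rot: [[0.001, 0.231, 0.973], [-0.0, 0.973, -0.231], [-1.0, -0.0, 0.001]]
ft_force: [0.1, 0.2, 0.6]
grip_width: 1.001
```

Request:
{"api": "jog_arm", "payload": {
  "moves": [
    [[0,-0.75,0.9,0,0],[0,-0.75,0.9,0,0],[0,-0.75,0.9,0,0],[0,-0.75,0.9,0,0]]
  ]
}}

```text
time_s: 2.38
position: [0.3646, 0.2828, 0.2237]
ee_rot: [[0.002, 0.234, 0.972], [0.001, 0.972, -0.234], [-1.0, 0.001, 0.001]]
ft_force: [0.3, 0.6, 0.5]
grip_width: 1.0
```

Request:
{"api": "jog_arm", "payload": {
  "moves": [
    [[0,-0.75,0.9,0,0],[0,-0.75,0.9,0,0],[0,-0.75,0.9,0,0],[0,-0.75,0.9,0,0]]
  ]
}}

```text
time_s: 2.72
position: [0.4219, 0.2082, 0.2238]
ee_rot: [[0.002, 0.236, 0.972], [0.002, 0.972, -0.236], [-1.0, 0.002, 0.002]]
ft_force: [0.3, -0.5, 0.5]
grip_width: 1.002
```

Request:
{"api": "jog_arm", "payload": {
  "moves": [
    [[0,-0.75,0.9,0,0],[0,-0.75,0.9,0,0],[0,-0.75,0.9,0,0],[0,-0.75,0.9,0,0]]
  ]
}}

```text
time_s: 3.05
position: [0.479, 0.1335, 0.2238]
ee_rot: [[0.003, 0.238, 0.971], [0.002, 0.971, -0.238], [-1.0, 0.003, 0.002]]
ft_force: [0.7, 0.1, 0.2]
grip_width: 1.005
```

```bash
python3 - <<'E'
from h import *
for n in ['wrist','top','side']:
    p,T=cap(n)
    if n=='wrist': save(p,'w1.png'); print(T)
    for l,z in [('pencil_box',0),('cover_grip',.055),('carabiner_mid',.006)]:
        for d in eyes.place_of(p,l)[:2]: print(n,l,d['confidence'],np.array(d['centre']),ray(p,T,d['centre'],z))
E
```

```text
[[ 0.2378  0.9348  0.2638  0.4077]
 [ 0.9713 -0.2299 -0.0611  0.1513]
 [ 0.0036  0.2708 -0.9626  0.3851]
 [ 0.      0.      0.      1.    ]]
wrist pencil_box 0.9 [313.9 210.1] [0.5337 0.1131 0.    ]
wrist cover_grip 0.96 [272.6 236.3] [0.5372 0.0591 0.055 ]
top pencil_box 0.76 [250.  196.5] [0.5204 0.1111 0.    ]
top cover_grip 0.64 [270.6 181.4] [0.5413 0.0636 0.055 ]
top carabiner_mid 0.85 [416.7 139.8] [ 0.62   -0.1957  0.006 ]
side pencil_box 0.79 [282.4 177.5] [0.5339 0.1136 0.    ]
side pencil_box 0.53 [293.1 168.9] [0.5673 0.1386 0.    ]
side cover_grip 0.68 [292.2 166. ] [0.5433 0.068  0.055 ]
side carabiner_mid 0.88 [385.8 262.7] [ 0.6176 -0.1963  0.006 ]
```

View pics/w1.png

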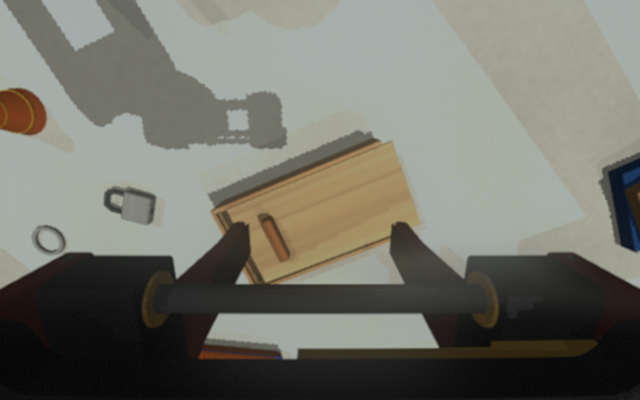

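Wrist view: the box's -y corners are at about (212,208) and (258,284). The grip bar runs from (262,214) to (285,260), and the cover is ajar.

```bash
python3 - <<'E'
from h import *
p,T=cap('wrist'); pt,Tt=cap('top')
for nm,p,T,c in [('w',p,T,[(212,208),(258,284),(378,140)]),('t',pt,Tt,[(316,214),(305,142)])]:
    X=[ray(p,T,u,.048) for u in c]; print(nm,X)
    d=X[1]-X[0]; print(np.hypot(*d[:2]),'yaw x',np.degrees(np.arctan2(d[1],d[0])))
    if nm=='w': d=X[2]-X[0]; print('yaw from y',np.degrees(np.arctan2(-d[0],d[1])))
g=p=None
p,T=cap('wrist')
a,b=ray(p,T,(260,214),.065),ray(p,T,(277,252),.065); d=b-a;print('bar',a,b,np.hypot(*d[:2]),np.degrees(np.arctan2(d[1],d[0])))
# carabiner mask in top
g=cv2.cvtColor(pt['pixels'],cv2.COLOR_RGB2GRAY)[105:172,395:440]
cv2.imwrite('pics/c.png',cv2.resize(np.hstack([g]),None,fx=8,fy=8))
m=(g<np.median(g)-25).astype(np.uint8); n,L,st,_=cv2.connectedComponentsWithStats(m)
i=1+np.argmax(st[1:,4]); ys,xs=np.where(L==i)
P=np.array([ray(pt,Tt,(x+395,y+105),.006)[:2] for x,y in zip(xs,ys)],np.float32)
print(st[i],cv2.minAreaRect(P*1000))
E
```

```text
w [array([ 0.4835, -0.0068,  0.048 ]), array([0.602 , 0.0175, 0.048 ]), array([0.4497, 0.2121, 0.048 ])]
0.12101478195968834 yaw x 11.574056677452948
yaw from y 8.778027131014131
t [array([ 0.4855, -0.0127,  0.048 ]), array([0.6096, 0.0053, 0.048 ])]
0.1254374496997361 yaw x 8.22922711879215
bar [0.5006 0.0546 0.065 ] [0.554  0.0606 0.065 ] 0.05370836842213774 6.367158460785268
[  7  12  28  47 681] ((619.904541015625, -193.36961364746094), (86.64404296875, 46.776695251464844), 5.776799201965332)
```

View pics/c.png

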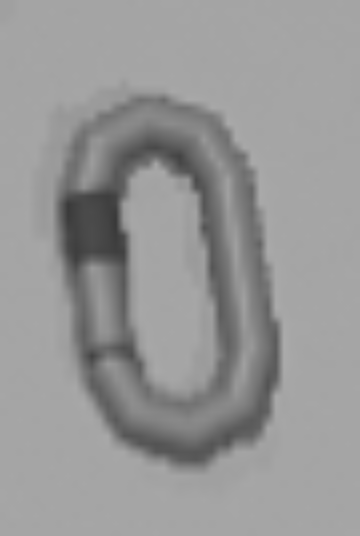

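Request:
{"api": "jog_arm", "payload": {
  "moves": [
    [[0,-0.69,0.94,-0.25,0],[0.3,-0.69,0.94,-0.25,0],[0.6,-0.69,0.94,-0.25,0],[0.9,-0.69,0.94,-0.25,0],[0.9,-0.69,0.94,-0.25,0],[0.9,-0.69,0.94,-0.25,0],[0.9,-0.69,0.94,-0.25,0]]
  ]
}}

```text
time_s: 4.38
position: [0.5381, 0.0619, 0.1528]
ee_rot: [[0.003, -0.152, 0.988], [0.002, 0.988, 0.152], [-1.0, 0.001, 0.003]]
ft_force: [0.0, 0.3, -0.4]
grip_width: 0.999
```

```bash
python3 - <<'E'
from h import *
p,T=cap('wrist'); save(p,'w2.png')
for l,z in [('pencil_box',0),('cover_grip',.055)]:
    for d in eyes.place_of(p,l)[:2]: print(l,d['confidence'],np.array(d['centre']),ray(p,T,d['centre'],z))
s=telemetry.read_state();print(s['position'],s['ee_rot'])
E
```

```text
pencil_box 0.97 [364.2 183.8] [0.5327 0.1136 0.    ]
cover_grip 0.75 [319.2 198.4] [0.5416 0.0627 0.055 ]
cover_grip 0.31 [ 92.7 222.5] [ 0.6006 -0.1558  0.055 ]
[0.5388 0.0621 0.1536] [[ 0.0053 -0.1536  0.9881]
 [ 0.0017  0.9881  0.1536]
 [-1.      0.0008  0.0054]]
```

View pics/w2.png

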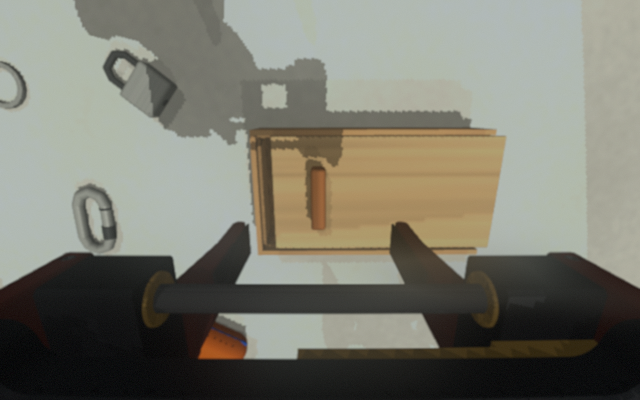

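The bar, at (319,198), is centred between the fingers and the box edges are level in the picture. Now I'll descend and grip.

Request:
{"api": "jog_arm", "payload": {
  "moves": [
    [[0.4,0,0.02,0,0],[0.8,0,0.02,0,0],[0.8,0,0.02,0,0],[0.8,0,0.02,0,0]]
  ]
}}

```text
time_s: 4.87
position: [0.5396, 0.0628, 0.0896]
ee_rot: [[0.003, -0.154, 0.988], [0.002, 0.988, 0.154], [-1.0, 0.001, 0.003]]
ft_force: [-0.7, 0.2, 0.3]
grip_width: 1.0
```

Request:
{"api": "jog_arm", "payload": {
  "moves": [
    [[0.25,0,0,0,80],[0.48,0,0,0,180],[0.48,0,0,0,255],[0.48,0,0,0,255],[0.48,0,0,0,255],[0.48,0,0,0,255],[0.48,0,0,0,255],[0.48,0,0,0,255],[0.48,0,0,0,255],[0.48,0,0,0,255]]
  ]
}}

```text
time_s: 5.7
position: [0.5398, 0.0628, 0.0515]
ee_rot: [[0.003, -0.154, 0.988], [0.002, 0.988, 0.154], [-1.0, 0.001, 0.003]]
ft_force: [-0.4, 0.0, -0.4]
grip_width: 0.282
```

Request:
{"api": "jog_arm", "payload": {
  "moves": [
    [[0,0,0,0,255],[0,0,0,0,255],[0,0,0,0,255],[0,0,0,0,255],[0,0,0,0,255],[0,0,0,0,255]]
  ]
}}

```text
time_s: 6.2
position: [0.5398, 0.0627, 0.0515]
ee_rot: [[0.003, -0.154, 0.988], [0.001, 0.988, 0.154], [-1.0, 0.001, 0.003]]
ft_force: [-0.8, -1.9, 2.3]
grip_width: 0.154
```

Gripped: the opening is 13.6 mm. Sliding open by 120 mm.

Request:
{"api": "jog_arm", "payload": {
  "moves": [
    [[0,0.12,0,0,255],[0,0.25,0,0,255],[0,0.38,0,0,255],[0,0.5,0,0,255],[0,0.62,0,0,255],[0,0.75,0,0,255],[0,0.75,0,0,255]]
  ]
}}

```text
time_s: 6.78
position: [0.5301, 0.1244, 0.0515]
ee_rot: [[0.003, -0.155, 0.988], [0.003, 0.988, 0.155], [-1.0, 0.002, 0.003]]
ft_force: [0.5, 1.7, 0.4]
grip_width: 0.154
```

Request:
{"api": "jog_arm", "payload": {
  "moves": [
    [[0,0.12,0,0,255],[0,0.25,0,0,255],[0,0.38,0,0,255],[0,0.5,0,0,255],[0,0.62,0,0,255],[0,0.75,0,0,255],[0,0.75,0,0,255]]
  ]
}}

```text
time_s: 7.37
position: [0.5205, 0.1852, 0.0515]
ee_rot: [[0.003, -0.156, 0.988], [0.003, 0.988, 0.156], [-1.0, 0.002, 0.003]]
ft_force: [0.3, 1.4, -0.8]
grip_width: 0.156
```

Request:
{"api": "jog_arm", "payload": {
  "moves": [
    [[0,0,0,0,0],[0,0,0,0,0],[0,0,0,0,0],[0,0,0,0,0],[0,0,0,0,0],[-0.3,0,0,0,0],[-0.7,0,0,0,0],[-1,0,0,0,0],[-1,0,0,0,0]]
  ]
}}

```text
time_s: 8.12
position: [0.5236, 0.1856, 0.1362]
ee_rot: [[0.011, -0.156, 0.988], [0.004, 0.988, 0.156], [-1.0, 0.003, 0.011]]
ft_force: [0.6, -0.1, 0.4]
grip_width: 0.801
```

Request:
{"api": "jog_arm", "payload": {
  "moves": [
    [[-0.1,-0.5,0.1,0,0],[-0.2,-0.98,0.1,0,0],[-0.2,-0.98,0.1,0,0],[-0.2,-0.98,0.1,0,0]]
  ]
}}

```text
time_s: 8.45
position: [0.5441, 0.1076, 0.1521]
ee_rot: [[0.012, -0.152, 0.988], [0.004, 0.988, 0.152], [-1.0, 0.003, 0.012]]
ft_force: [-0.2, -0.2, -0.0]
grip_width: 0.999
```

Request:
{"api": "jog_arm", "payload": {
  "moves": [
    [[0,-0.5,0.1,0,0],[0,-0.98,0.1,0,0],[0,-0.98,0.1,0,0],[0,-0.98,0.1,0,0]]
  ]
}}

```text
time_s: 8.78
position: [0.5635, 0.0307, 0.151]
ee_rot: [[0.01, -0.149, 0.989], [0.005, 0.989, 0.149], [-1.0, 0.004, 0.011]]
ft_force: [-0.3, 1.1, 0.8]
grip_width: 0.996
```

Request:
{"api": "jog_arm", "payload": {
  "moves": [
    [[0,-0.5,0.1,0,0],[0,-0.98,0.1,0,0],[0,-0.98,0.1,0,0],[0,-0.98,0.1,0,0]]
  ]
}}

```text
time_s: 9.12
position: [0.5827, -0.0452, 0.1501]
ee_rot: [[0.009, -0.148, 0.989], [0.006, 0.989, 0.148], [-1.0, 0.005, 0.009]]
ft_force: [-0.3, 0.2, 0.4]
grip_width: 0.999
```

Request:
{"api": "jog_arm", "payload": {
  "moves": [
    [[0,-0.5,0.1,0,0],[0,-0.98,0.1,0,0],[0,-0.98,0.1,0,0],[0,-0.98,0.1,0,0]]
  ]
}}

```text
time_s: 9.45
position: [0.602, -0.1205, 0.1492]
ee_rot: [[0.008, -0.146, 0.989], [0.007, 0.989, 0.146], [-1.0, 0.006, 0.009]]
ft_force: [-0.2, -0.4, 0.4]
grip_width: 1.001
```

```bash
python3 - <<'E'
from h import *
p,T=cap('wrist'); save(p,'w3.png')
for n in ['w','top']:
    if n=='top': p,T=cap('top')
    for l,z in [('pencil_box',0),('cover_grip',.055),('carabiner_mid',.006)]:
        for d in eyes.place_of(p,l)[:2]: print(l,d['confidence'],np.array(d['centre']),ray(p,T,d['centre'],z))
s=telemetry.read_state();print(s['position'],s['ee_rot'],s['time_s'])
E
```

```text
pencil_box 0.83 [531.5 151.6] [0.5332 0.1094 0.    ]
carabiner_mid 0.97 [249.7 191.1] [ 0.6223 -0.1951  0.006 ]
carabiner_mid 0.67 [418.9 136.4] [ 0.6262 -0.2     0.006 ]
[ 0.602  -0.1204  0.1499] [[ 0.0085 -0.1488  0.9888]
 [ 0.0063  0.9889  0.1487]
 [-0.9999  0.005   0.0093]] 9.85
```

View pics/w3.png

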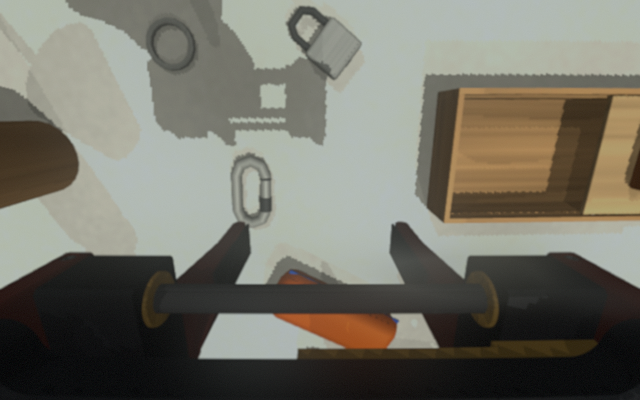

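Wrist view: the box is open (right side). The carabiner is at (251,190), nearly upright in the picture and clear of its neighbours. Measuring its axis.

```bash
python3 - <<'E'
from h import *
p,T=cap('wrist')
r=[225,148,280,232]
hsv=cv2.cvtColor(p['pixels'],cv2.COLOR_RGB2GRAY)[r[1]:r[3],r[0]:r[2]]
bg=np.median(hsv)
for th in (20,35,50):
    m=(hsv<bg-th).astype(np.uint8); n,L,st,_=cv2.connectedComponentsWithStats(m)
    i=1+np.argmax(st[1:,4]); ys,xs=np.where(L==i)
    P=np.array([ray(p,T,(x+r[0],y+r[1]),.006)[:2] for x,y in zip(xs,ys)],np.float32)*1000
    v,w=np.linalg.eigh(np.cov(P.T)); a=w[:,1]*np.sign(w[0,1])
    print(th,st[i],cv2.minAreaRect(P),np.degrees(np.arctan2(a[1],a[0])))
X=[.6205,-.195,.05]; print(tool(X))
E
```

```text
20 [   1    4   47   80 1652] ((627.5162353515625, -192.96298217773438), (49.6048583984375, 96.75093841552734), 88.86834716796875) 0.490326651617531
35 [  6   5  41  69 942] ((618.9381713867188, -193.83132934570312), (77.93196105957031, 44.237571716308594), 5.845807075500488) 12.902278625861525
50 [ 15  27  32  45 366] ((629.88671875, -187.71299743652344), (51.503456115722656, 34.30940628051758), 6.079107761383057) -0.8518309318747763
[ 1.2449 -0.9585  0.0773]
```

Request:
{"api": "jog_arm", "payload": {
  "moves": [
    [[0.2,-0.5,0.07,0.03,0],[0.5,-0.95,0.07,0.03,0],[0.9,-0.95,0.07,0.03,0],[0.9,-0.95,0.07,0.03,0],[0.9,-0.95,0.07,0.03,0],[0.9,-0.95,0.07,0.03,0]]
  ]
}}

```text
time_s: 10.4
position: [0.6197, -0.194, 0.0783]
ee_rot: [[0.009, -0.102, 0.995], [0.007, 0.995, 0.102], [-1.0, 0.006, 0.009]]
ft_force: [0.1, 0.1, 0.4]
grip_width: 0.997
```

```bash
python3 - <<'E'
from h import *
p,T=cap('wrist'); save(p,'w4.png')
for l,z in [('carabiner_mid',.006)]:
        for d in eyes.place_of(p,l)[:2]: print(l,d['confidence'],np.array(d['centre']),ray(p,T,d['centre'],z))
s=telemetry.read_state();print(s['position'],s['ee_rot'],s['time_s'],tool([.6205,-.194,.004]))
E
```

```text
carabiner_mid 0.75 [317.6 207.4] [ 0.6244 -0.1942  0.006 ]
[ 0.6206 -0.1941  0.0795] [[ 0.0111 -0.1027  0.9947]
 [ 0.0053  0.9947  0.1026]
 [-0.9999  0.0042  0.0116]] 10.5 [ 0.9435 -0.0023 -0.0126]
```

View pics/w4.png

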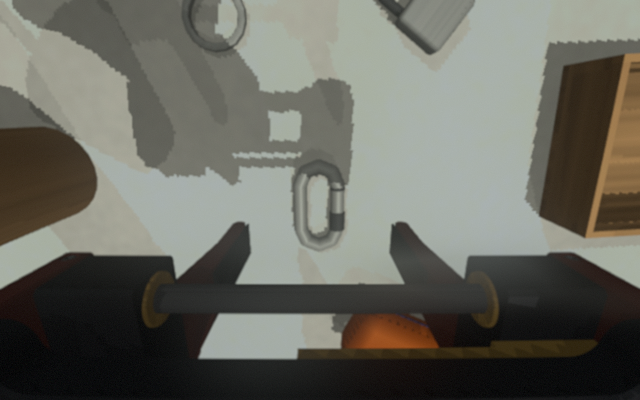

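The carabiner is upright in the picture and centred between the fingers at (319,206). Descending and gripping.

Request:
{"api": "jog_arm", "payload": {
  "moves": [
    [[0.3,0,0.01,0,0],[0.6,0,0.01,0,0],[0.8,0,0.01,0,0],[0.94,0,0.01,0,0],[0.94,0,0.01,0,0],[0.94,0,0.01,0,0],[0.94,0,0.01,0,150],[0.94,0,0.01,0,255],[0.94,0,0.01,0,255],[0.94,0,0.01,0,255]]
  ]
}}

```text
time_s: 11.33
position: [0.6229, -0.1939, 0.0053]
ee_rot: [[0.013, -0.103, 0.995], [0.005, 0.995, 0.103], [-1.0, 0.003, 0.013]]
ft_force: [0.2, -0.0, -0.4]
grip_width: 0.737
```

Request:
{"api": "jog_arm", "payload": {
  "moves": [
    [[0,0,0,0,255],[0,0,0,0,255],[0,0,0,0,255],[0,0,0,0,255],[0,0,0,0,255],[0,0,0,0,255],[0,0,0,0,255],[0,0,0,0,255]]
  ]
}}

```text
time_s: 12.0
position: [0.623, -0.194, 0.0054]
ee_rot: [[0.013, -0.103, 0.995], [0.005, 0.995, 0.103], [-1.0, 0.003, 0.013]]
ft_force: [-0.2, -0.0, 2.4]
grip_width: 0.491
```

Gripped: the opening is 43 mm, as expected for 44 mm. Lift and carry.

Request:
{"api": "jog_arm", "payload": {
  "moves": [
    [[-0.25,0,0,0,255],[-0.5,0,0,0,255],[-0.75,0,0,0,255],[-1,0,0,0,255],[-1,0,0,0,255]]
  ]
}}

```text
time_s: 12.42
position: [0.6243, -0.1953, 0.0889]
ee_rot: [[0.018, -0.103, 0.995], [0.002, 0.995, 0.103], [-1.0, 0.0, 0.018]]
ft_force: [0.5, -0.4, -1.1]
grip_width: 0.493
```

Request:
{"api": "jog_arm", "payload": {
  "moves": [
    [[-0.2,0.2,-0.05,0,255],[-0.4,0.4,-0.1,0,255],[-0.4,0.65,-0.15,0,255],[-0.4,0.86,-0.18,0,255],[-0.4,0.86,-0.18,0,255]]
  ]
}}

```text
time_s: 12.83
position: [0.6, -0.125, 0.1193]
ee_rot: [[0.015, -0.104, 0.994], [0.005, 0.995, 0.104], [-1.0, 0.003, 0.015]]
ft_force: [0.1, -0.5, -0.7]
grip_width: 0.492
```

Request:
{"api": "jog_arm", "payload": {
  "moves": [
    [[0,0.2,-0.05,0,255],[0,0.4,-0.1,0,255],[0,0.65,-0.15,0,255],[0,0.86,-0.18,0,255],[0,0.86,-0.18,0,255]]
  ]
}}

```text
time_s: 13.25
position: [0.5763, -0.055, 0.1181]
ee_rot: [[0.011, -0.106, 0.994], [0.006, 0.994, 0.106], [-1.0, 0.005, 0.012]]
ft_force: [-0.6, -0.1, -0.9]
grip_width: 0.487
```

Request:
{"api": "jog_arm", "payload": {
  "moves": [
    [[0,0.2,-0.05,0,255],[0,0.4,-0.1,0,255],[0,0.65,-0.15,0,255],[0,0.86,-0.18,0,255],[0,0.86,-0.18,0,255]]
  ]
}}

```text
time_s: 13.67
position: [0.5532, 0.0139, 0.1175]
ee_rot: [[0.009, -0.108, 0.994], [0.007, 0.994, 0.108], [-1.0, 0.006, 0.01]]
ft_force: [0.6, -0.5, -0.6]
grip_width: 0.49
```

Request:
{"api": "jog_arm", "payload": {
  "moves": [
    [[0,0.2,-0.05,-0.03,255],[0,0.4,-0.1,-0.03,255],[0,0.65,-0.15,-0.03,255],[0,0.86,-0.18,-0.03,255],[0,0.86,-0.18,-0.03,255],[0,0.86,-0.18,-0.03,255]]
  ]
}}

```text
time_s: 14.17
position: [0.5318, 0.0804, 0.1175]
ee_rot: [[0.009, -0.156, 0.988], [0.007, 0.988, 0.156], [-1.0, 0.005, 0.01]]
ft_force: [-0.2, -0.8, -0.7]
grip_width: 0.49
```

```bash
python3 - <<'E'
from h import *
p,T=cap('wrist'); save(p,'w5.png')
p2,T2=cap('top'); 
a=cv2.resize(p2['pixels'][120:250,150:350],(640,416)); cv2.imwrite('pics/w5.png',cv2.resize(np.vstack([p['pixels'],a])[:,:,::-1],None,fx=.73,fy=.73))
for l,z in [('pencil_box',0),('cover_grip',.055),('carabiner_mid',.1)]:
        for d in eyes.place_of(p,l)[:2]: print(l,d['confidence'],np.array(d['centre']),ray(p,T,d['centre'],z))
s=telemetry.read_state();print(s['position'],s['ee_rot'],s['time_s'],s['grip_width'],tool([.538,.0745,.05]))
E
```

```text
pencil_box 0.9 [349.9 194.5] [0.5327 0.1133 0.    ]
cover_grip 0.69 [441.5 211.9] [0.521  0.1838 0.055 ]
[0.5319 0.0797 0.1177] [[ 0.0091 -0.1536  0.9881]
 [ 0.0069  0.9881  0.1536]
 [-0.9999  0.0054  0.0101]] 14.4167 0.4873747431114306 [ 0.847  -0.0805  0.0563]
```

View pics/w5.png

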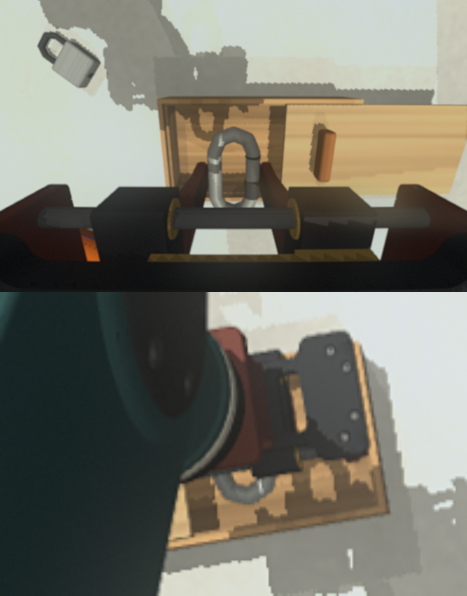

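Wrist view: the carabiner is held at (235,170), aligned over the opening, with the cover fully back on the right. In the top view the arm hides most of the box, but nothing looks wrong. Descending.

Request:
{"api": "jog_arm", "payload": {
  "moves": [
    [[0,-0.08,0.06,0,255],[0.2,-0.08,0.06,0,255],[0.4,-0.08,0.06,0,255],[0.6,-0.08,0.06,0,255],[0.75,-0.08,0.06,0,255],[0.75,-0.08,0.06,0,255]]
  ]
}}

```text
time_s: 14.92
position: [0.5371, 0.0736, 0.0556]
ee_rot: [[0.006, -0.153, 0.988], [0.007, 0.988, 0.153], [-1.0, 0.006, 0.006]]
ft_force: [-0.6, 0.1, -1.4]
grip_width: 0.49
```

```bash
python3 - <<'E'
from h import *
print(tool([.538,.0745,.0125]),telemetry.read_state()['position'],telemetry.read_state()['ft_force'])
E
```

```text
[0.5392 0.006  0.0089] [0.5371 0.0736 0.0556] [-0.5525  0.1281 -1.405 ]
```

Request:
{"api": "jog_arm", "payload": {
  "moves": [
    [[0.15,0,0.01,0,255],[0.3,0,0.01,0,255],[0.4,0,0.01,0,255],[0.48,0,0.01,0,255],[0.53,0,0.01,0,255],[0.53,0,0.01,0,255],[0.53,0,0.01,0,255]]
  ]
}}

```text
time_s: 15.5
position: [0.5384, 0.074, 0.0135]
ee_rot: [[0.006, -0.153, 0.988], [0.007, 0.988, 0.153], [-1.0, 0.006, 0.007]]
ft_force: [0.4, -0.7, -1.0]
grip_width: 0.492
```

No contact, about 2 mm above the floor. Release with a partial opening, then lift.

Request:
{"api": "jog_arm", "payload": {
  "moves": [
    [[0.02,0,0,0,255],[0.02,0,0,0,110],[0.02,0,0,0,80],[0.02,0,0,0,80],[0.02,0,0,0,80],[0.02,0,0,0,80],[0.02,0,0,0,80],[0.02,0,0,0,80]]
  ]
}}

```text
time_s: 16.17
position: [0.5384, 0.074, 0.0119]
ee_rot: [[0.006, -0.153, 0.988], [0.007, 0.988, 0.153], [-1.0, 0.006, 0.007]]
ft_force: [0.1, -0.4, -0.4]
grip_width: 0.685
```

Request:
{"api": "jog_arm", "payload": {
  "moves": [
    [[-0.2,0,0,0,80],[-0.4,0,0,0,80],[-0.7,0,0,0,80],[-1,0,0,0,80],[-1,0,0,0,80]]
  ]
}}

```text
time_s: 16.58
position: [0.5409, 0.0735, 0.0958]
ee_rot: [[0.013, -0.153, 0.988], [0.007, 0.988, 0.153], [-1.0, 0.005, 0.013]]
ft_force: [1.2, -0.2, 0.6]
grip_width: 0.685
```

Request:
{"api": "jog_arm", "payload": {
  "moves": [
    [[-0.3,0,0,0,0],[-0.3,0.5,0,0,0],[-0.3,0.9,0,0,0],[-0.3,0.9,0,0,0],[-0.3,0.9,0,0,0]]
  ]
}}

```text
time_s: 17.0
position: [0.5288, 0.1456, 0.1196]
ee_rot: [[0.012, -0.156, 0.988], [0.007, 0.988, 0.156], [-1.0, 0.005, 0.013]]
ft_force: [-0.7, -0.9, -0.7]
grip_width: 0.992
```

```bash
python3 - <<'E'
from h import *
p,T=cap('wrist'); save(p,'w6.png')
for l,z in [('pencil_box',0),('cover_grip',.055),('carabiner_mid',.012)]:
        for d in eyes.place_of(p,l)[:2]: print(l,d['confidence'],np.array(d['centre']),ray(p,T,d['centre'],z))
s=telemetry.read_state();print(s['position'],s['time_s'],s['grip_width'],tool([.5205,.1852,.0515]))
E
```

```text
pencil_box 0.69 [285.9 185.8] [0.5317 0.1122 0.    ]
cover_grip 0.68 [366.  201.6] [0.5198 0.1845 0.055 ]
carabiner_mid 0.82 [244.4 190.2] [0.5392 0.0732 0.012 ]
carabiner_mid 0.35 [283.5 187.2] [0.5302 0.111  0.012 ]
[0.5295 0.1436 0.1197] 17.2 0.9966430628869479 [ 0.8539  0.5278 -0.0421]
```

View pics/w6.png

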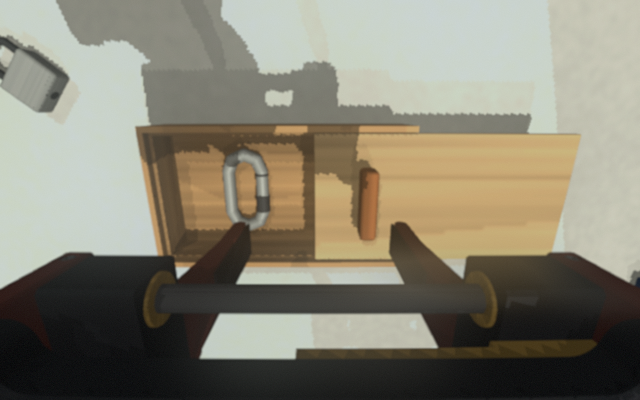

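The carabiner lies flat inside at (247,190). The bar, at (369,204), hasn't moved. Regrasping the bar.

Request:
{"api": "jog_arm", "payload": {
  "moves": [
    [[0,0.52,-0.04,0,0],[0,0.52,-0.04,0,0],[0.3,0.52,-0.04,0,0],[0.6,0.52,-0.04,0,0],[0.83,0.52,-0.04,0,60],[0.83,0.52,-0.04,0,140],[0.83,0.52,-0.04,0,255],[0.83,0.52,-0.04,0,255],[0.83,0.52,-0.04,0,255],[0.83,0.52,-0.04,0,255]]
  ]
}}

```text
time_s: 18.03
position: [0.5218, 0.1846, 0.0546]
ee_rot: [[0.014, -0.152, 0.988], [0.007, 0.988, 0.152], [-1.0, 0.004, 0.015]]
ft_force: [0.1, -0.6, -0.2]
grip_width: 0.582
```

Request:
{"api": "jog_arm", "payload": {
  "moves": [
    [[0,0,0,0,255],[0,0,0,0,255],[0,0,0,0,255],[0,0,0,0,255],[0,0,0,0,255],[0,0,0,0,255],[0,0,0,0,255],[0,0,0,0,255],[0,0,0,0,255],[0,0,0,0,255]]
  ]
}}

```text
time_s: 18.87
position: [0.5217, 0.1847, 0.0547]
ee_rot: [[0.014, -0.152, 0.988], [0.007, 0.988, 0.152], [-1.0, 0.005, 0.015]]
ft_force: [-0.8, 0.8, 2.7]
grip_width: 0.152
```

Request:
{"api": "jog_arm", "payload": {
  "moves": [
    [[0,-0.12,0,0,255],[0,-0.25,0,0,255],[0,-0.38,0,0,255],[0,-0.5,0,0,255],[0,-0.62,0,0,255],[0,-0.75,0,0,255],[0,-0.75,0,0,255]]
  ]
}}

```text
time_s: 19.45
position: [0.5315, 0.1228, 0.0546]
ee_rot: [[0.015, -0.151, 0.988], [0.006, 0.989, 0.151], [-1.0, 0.003, 0.015]]
ft_force: [-0.3, -1.2, 4.6]
grip_width: 0.156
```

Request:
{"api": "jog_arm", "payload": {
  "moves": [
    [[0,-0.12,0,0,255],[0,-0.25,0,0,255],[0,-0.38,0,0,255],[0,-0.5,0,0,255],[0,-0.62,0,0,255],[0,-0.75,0,0,255],[0,-0.75,0,0,255]]
  ]
}}

```text
time_s: 20.03
position: [0.5412, 0.061, 0.0546]
ee_rot: [[0.015, -0.15, 0.989], [0.004, 0.989, 0.15], [-1.0, 0.002, 0.016]]
ft_force: [-0.1, -1.8, 5.7]
grip_width: 0.153
```

Request:
{"api": "jog_arm", "payload": {
  "moves": [
    [[0,-0.02,0,0,255],[0,-0.04,0,0,255],[0,-0.06,0,0,255],[0,-0.08,0,0,255],[0,-0.08,0,0,255]]
  ]
}}

```text
time_s: 20.45
position: [0.5423, 0.0542, 0.0546]
ee_rot: [[0.015, -0.151, 0.988], [0.004, 0.989, 0.151], [-1.0, 0.002, 0.016]]
ft_force: [-0.3, -0.5, 4.5]
grip_width: 0.159
```

Request:
{"api": "jog_arm", "payload": {
  "moves": [
    [[0,-0.02,0,0,255],[0,-0.03,0,0,255],[0,-0.04,0,0,255],[0,-0.05,0,0,255],[0,-0.05,0,0,255]]
  ]
}}

```text
time_s: 20.87
position: [0.5429, 0.0502, 0.0546]
ee_rot: [[0.015, -0.151, 0.988], [0.004, 0.989, 0.151], [-1.0, 0.002, 0.016]]
ft_force: [-0.5, 1.0, 5.1]
grip_width: 0.154
```

Request:
{"api": "jog_arm", "payload": {
  "moves": [
    [[0,-0.01,0,0,255],[0,-0.02,0,0,255],[0,-0.03,0,0,255],[0,-0.03,0,0,255]]
  ]
}}

```text
time_s: 21.2
position: [0.5434, 0.0477, 0.0547]
ee_rot: [[0.015, -0.151, 0.988], [0.004, 0.989, 0.151], [-1.0, 0.002, 0.016]]
ft_force: [-0.5, 1.6, 4.6]
grip_width: 0.161
```

Request:
{"api": "jog_arm", "payload": {
  "moves": [
    [[0,-0.01,0,0,255],[0,-0.02,0,0,255],[0,-0.03,0,0,255],[0,-0.03,0,0,255]]
  ]
}}

```text
time_s: 21.53
position: [0.5434, 0.047, 0.0546]
ee_rot: [[0.015, -0.15, 0.989], [0.007, 0.989, 0.149], [-1.0, 0.004, 0.016]]
ft_force: [0.0, 10.3, 5.1]
grip_width: 0.157
```

```bash
python3 - <<'E'
from h import *
s=telemetry.read_state();print(s['position'],s['ft_force'],s['joint_efforts'])
E
```

```text
[0.5434 0.047  0.0546] [ 0.0447 10.3162  5.0521] [ -5.5714 -47.8209 -17.1602  -2.5889  -0.2904   0.121 ]
```

The stop is reached: 10 N, after 139 mm of travel. Releasing and lifting clear.

Request:
{"api": "jog_arm", "payload": {
  "moves": [
    [[0,0,0,0,150],[0,0,0,0,100],[0,0,0,0,0],[0,0,0,0,0],[0,0,0,0,0],[0,0,0,0,0],[-0.3,0,0,0,0],[-0.6,0,0,0,0],[-1,0,0,0,0],[-1,0,0,0,0]]
  ]
}}

```text
time_s: 22.37
position: [0.5458, 0.0462, 0.1396]
ee_rot: [[0.023, -0.15, 0.988], [0.006, 0.989, 0.149], [-1.0, 0.003, 0.024]]
ft_force: [1.0, -1.1, 0.6]
grip_width: 0.874
```

Request:
{"api": "jog_arm", "payload": {
  "moves": [
    [[-0.4,0,-0.4,0,0],[-0.8,0,-0.4,0,0],[-0.8,0,-0.4,0,0],[-0.8,0,-0.4,0,0]]
  ]
}}

```text
time_s: 22.7
position: [0.5139, 0.0408, 0.2045]
ee_rot: [[0.028, -0.149, 0.988], [0.006, 0.989, 0.149], [-1.0, 0.002, 0.028]]
ft_force: [0.7, 0.2, -0.4]
grip_width: 1.003
```

```bash
python3 - <<'E'
from h import *
p,T=cap('wrist'); p2,T2=cap('side')
a=cv2.resize(p2['pixels'][110:230,210:360],(640,512)); cv2.imwrite('pics/w7.png',cv2.resize(np.vstack([p['pixels'],a])[:,:,::-1],None,fx=.65,fy=.65))
for l,z in [('pencil_box',0),('cover_grip',.055),('carabiner_mid',.012)]:
    for q,t in ((p,T),(p2,T2)):
        for d in eyes.place_of(q,l)[:1]: print(l,d['confidence'],np.array(d['centre']),ray(q,t,d['centre'],z))
s=telemetry.read_state();print(s['position'],s['time_s'],s['ft_force'])
E
```

```text
pencil_box 0.9 [370.7 190.9] [0.5332 0.1143 0.    ]
pencil_box 0.93 [283.9 176.8] [0.5379 0.115  0.    ]
cover_grip 0.68 [317.5 204. ] [0.5434 0.0437 0.055 ]
cover_grip 0.7 [295.7 171.9] [0.543  0.0447 0.055 ]
[0.5123 0.0411 0.2019] 23.1 [-0.4297 -0.446   0.7571]
```

View pics/w7.png

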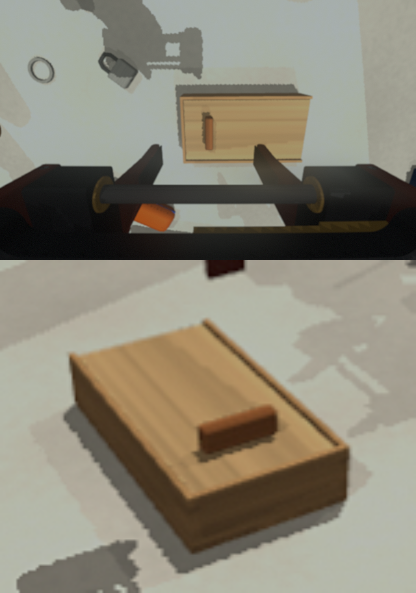

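Both views show the cover flush, with no gap at the -y end. The bar is about 70 mm from the box centre, which matches shut. The arm is clear, so I'm handing in.

```bash
python3 -c "
from h import *
print(order.sign_off())"
```

```text
the job is handed in; nothing more can be done
None
```

The carabiner is inside the bamboo box, the cover is slid fully shut, and the job was handed in at about 23 s on the robot's clock. I gripped the bar to slide the cover back and laid the carabiner flat inside. Then I gripped the bar again and pushed the cover to its stop.

- **Carabiner:** after release, the wrist camera showed it lying flat on the box floor, clear of the walls.
- **Cover:** it met the stop with about 10 N after 139 mm of travel. The last wrist and side pictures show it flush with no gap.
- **Bar position:** the networks put the bar about 71 mm from the box centre, where shut should be 65 mm. That is within their scatter of several millimetres, and my own measurement at the stop agreed with shut.
- **Arm and limits:** the arm had lifted clear with near-zero force, and the largest force I saw was about 11 N. The ring and padlock were not touched.

No check failed.

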